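Set the dough sheeter for the first pass

ROBOT

A 7-joint arm with a two-finger parallel gripper is mounted at the origin on a cart in front of the work surface, level with it; the furniture and walls round the work are solid. World frame = base frame: x ahead of the robot, y to its left, z up, the work surface at z = 0. Lengths are in m, angles in rad, forces in N, time in s.
With the tool pointing down it reaches from about 0.4 to 0.85 m from the base axis. Payload 4.5 kg.
Tool frame: the origin (TCP) lies on the centre line of the jaws, within the pads' length; the fingertips stand r.tips_ahead ahead of it and the grasp point (between the pads) is the TCP (r.tips_ahead is the distance from the TCP to the fingertips, in m); z points along the fingers, y is the direction in which the jaws open and shut (so a half turn about z gives the same grasp; the last joint's range is limited). The gripper opens to 88 mm and grips with 3 to 60 N. Pads are 18 mm wide; open, the fingers measure 123 mm over their backs; the gripper's body (75 mm by 187 mm) begins 45 mm behind the grasp point.
Start: joints at [-1.311, 0.689, -0.195, 1.565, 0.157, 0.902, -0.215], TCP at [0.14, 0.609, 0.258] pointing down, gripper open.
Joint ranges: [-3.01, 3.01], [-0.46, 2.08], [-1.47, 1.51], [0.13, 2.56], [-1, 4.14], [0.04, 2.09], [-2.66, 2.66]. Speed limits (rad/s): [2.57, 2.57, 3.14, 3.14, 3.14, 3.14, 3.14].

INTERFACE

Orientations are given as a unit quaternion [x, y, z, w].
In Python, from plant import r gives the robot as it stands.
- The arm moves only by the shell command python3 -m inch 'ROWS' [FORCE]. ROWS is JSON, a list of rows, each a list of 5 numbers: the shift along the world's x, y, z in units of 25 mm (1.0 is 25 mm), then the turn about the world's z in units of 6 degrees (1.0 is 6 degrees), then the finger opening in mm, from 0 to 88.1. A call has 1 to 5 rows; each row shifts and turns the commanded pose from where the row before left it; what a row does not reach is not made up. A row lasts 1/10 s, in which the tool goes at most 50 mm and 8.59 degrees, less where a joint would pass 70% of its speed; a pose out of reach is approached as far as the arm can. A call is refused whole if a number of a shift passes 1 or a number of a turn 1, either way. A call with a gripper value outside its range is refused whole. The fingers move at their own pace and stop on an object; FORCE is the grip in N (left out, the last holds). Time passes only in rows, so rows that do not move let the fingers close. It gives the time, the measured TCP pose, the force and the opening at its end, in the units of the state.
- r.get_state(): the state, without advancing time (a new reading comes with each control period).
- r.snapshot(name): name is "side" or "top" or "wrist"; returns a dict with "pixels" (384x512x3 uint8, red, green, blue), "range_z" (384x512 float32, m along the optical axis (not along the pixel's ray), 0 where there is no reading), "K" (3x3 intrinsics, pixels), "position" and "attitude" of the camera in the world. Camera axes: x right, y up, looking along -z (the intrinsics and any distortion apply to the point x, -y, -z); pixel columns grow to the right and rows downward; lengths in m; the calibration is good to about 2 mm. The wrist camera is an equidistant fisheye: a pixel r from the principal point sees the ray r / f radians off the axis. A picture is of the moment at which its call begins.
- r.finish_job(): hands the job in, once; it reports no verdict.
The state is a dict: "clock": time; "q": joint angles; "qd": joint speeds; "joint_torque": joint torques, N m; "tool_pos": TCP position; "eef_rot": TCP orientation; "contact_force": force on the tool from outside, world axes, zero at the start; "moment": the same for the moment, N m; "opening": opening from 0.0 (shut) to 1.0 (fully open).
Only numpy, scipy, OpenCV 4.12 (cv2) and the standard library are available. Lean on these libraries where they do the work, as an engineer would, in place of code of your own. Each camera call takes 0.05 s, during which the arm holds its last target. There are 200 camera calls.

TASK

Set the dough sheeter up for the first, thickest pass: push its gap lever away from the front, on past the middle detent, until it rests at the far stop and the rollers stand wide open, and push the catch tray in under the rollers until it is fully home against its stop. Only push with the fingers: do not grip or lift anything, keep the tray flat on the counter, and leave the flour shaker, the pastry brush and the bench scraper as they are.

Things in the scene. Friction and masses are not known exactly. Their poses are not given: they have to be found in the camera images.
- sheeter: Hand-cranked dough sheeter, fixed: two white side frames 120 mm deep, 198 mm high, round-topped, two steel rollers between them, crank on its left (+y), gap lever on its right (-y). Origin: centre of its underside on the counter; +x from its front (towards the robot) to its rear, z up. Frames: inner faces at y = +-103 mm, outer faces +-117 mm, foot flanges (20 mm high) to +-140 mm.
- gap_lever (a joint): Lever angle, rad, about an axis along the sheeter's y at its x = -30, z = 75 mm. 0: closed, leaning 0.55 rad to the front; grows as it swings to the rear (+x). A spring ball holds it at 0, at 0.55 (first detent, upright) and at 1.10 (second, also the hard stop). Left between two of these it snaps to the nearer. Pushing it out of a detent takes some 6 to 10 N at the grip.
- lever_grip (a point): Centre of the lever's black grip, a level round bar 21 mm thick, 44 mm long, sticking out to the right along the sheeter's y, 125 mm from the pivot. Free at front, rear, above and right; the side frame's face is 34 mm to the left of this point. It is about 182 mm high at both ends of the swing, 200 mm in the middle, and moves 131 mm to the rear in all.
- catch_tray: Loose open steel tray, 170 mm deep (x), 190 mm wide (y), 30 mm high, walls 3 mm, 0.35 kg. Origin: centre of its underside; +x to its rear end, which stands between the side frames (8 mm play each side). It is pulled out 45 to 70 mm. Fully home, its rear wall touches a low stop rod and its origin is at x = -42 mm in the sheeter's frame, its front wall 67 mm ahead of the frames.
- tray_front (a point): Middle of the outer face of the tray's front wall, 15 mm above the counter: the place to push, to the rear.
- flour_shaker: Steel flour shaker, 61 mm across, 84 mm high, standing to the right of the sheeter; to be left alone. Origin: centre of its underside.
- pastry_brush: Wooden pastry brush lying flat, 180 mm long (its y), 44 mm wide, 13 mm high, front right of the sheeter; to be left alone. Origin: its centre on the counter.
- bench_scraper: Bench scraper lying flat, 107 mm (x) by 152 mm (y), 20 mm high at its wooden grip, front left of the sheeter; to be left alone. Origin: its centre on the counter.

How it is judged:
At the end, for the whole second after the job is handed in: The gap lever rests at its second stop (joint above 1.03 rad of 1.10) and the catch tray lies flat, at rest and straight (within 0.06 rad) under the rollers with its rear wall within 5 mm of the stop rod (value of joint gap_lever above 1.03 rad and x of catch_tray in the frame of sheeter above -0.047 m and angle between the x axis of catch_tray and the x axis of sheeter, either way round below 0.06 rad and angle between catch_tray's own z axis and vertical below 0.04 rad and height (world z) of catch_tray below 0.004 m and linear speed of catch_tray below 0.01 m/s); the robot touches nothing.
It fails at once if the tray was lifted or tipped (more than 10 mm or 0.12 rad) (height (world z) of catch_tray above 0.01 m or angle between catch_tray's own z axis and vertical above 0.12 rad).
It fails at once if the flour shaker was moved by more than 25 mm (distance of flour_shaker from where it was at the start of the episode above 0.025 m).
It fails at once if the pastry brush was moved by more than 25 mm (distance of pastry_brush from where it was at the start of the episode above 0.025 m).
It fails at once if the bench scraper was moved by more than 25 mm (distance of bench_scraper from where it was at the start of the episode above 0.025 m).
It also fails if it takes over 51 s, if anything falls off the work surface, if the arm or the gripper's body presses on something with over 40 N, if the wrist force passes 120 N, or if a joint passes its speed limit or range.

## Working session

There is one attempt and no reset: what is moved stays moved. The work goes in short steps, Python scripts to look and compute and a shell command to move; the robot and the scene stay as the last step left them, time stands still between calls to the robot, and variables do not carry over. Pictures are saved under pics/ and viewed, about 8 in all and at most 12, crops included, and the job is handed in when it is done.

```bash
mkdir -p pics
cat > h.py <<'E'
import numpy as np, cv2
from scipy.spatial.transform import Rotation as R
from plant import r
def snap(n,name):
    s=r.snapshot(n); cv2.imwrite(f'pics/{name}.png',s['pixels'][:,:,::-1]); np.savez(f'pics/{name}.npz',**{k:np.array(v) for k,v in s.items()}); return s
def pts(s):
    K=s['K'];z=s['range_z'];v,u=np.mgrid[:z.shape[0],:z.shape[1]]
    c=np.stack([(u-K[0,2])/K[0,0]*z,-(v-K[1,2])/K[1,1]*z,-z],-1)
    a=np.array(s['attitude']); M=a if a.shape==(3,3) else R.from_quat(a).as_matrix()
    P=c@M.T+np.array(s['position']); P[z==0]=np.nan; return P
E
python3 - <<'E'
from h import *
for n in('top','side'):
    s=snap(n,n+'1');print(n,s['position'],s['attitude'],s['K'].tolist())
print(r.get_state(),r.tips_ahead)
a=cv2.imread('pics/top1.png')
E
```

```text
top [0.34151601 0.03134077 1.13380788] [ 0.07309678 -0.06202628 -0.69433291  0.71324008] [[375.60436592336674, 0.0, 250.16774410096818], [0.0, 375.60436592336674, 189.75575901394922], [0.0, 0.0, 1.0]]
side [0.56740493 1.03991598 0.61716675] [0.02193566 0.52831514 0.84859893 0.01678698] [[388.50830591932095, 0.0, 252.85679136202768], [0.0, 388.50830591932095, 196.74722203128383], [0.0, 0.0, 1.0]]
{'clock': 0.1, 'q': array([-1.31122447,  0.68990756, -0.19455788,  1.56622946,  0.1572778 ,
        0.90251754, -0.21509323]), 'qd': array([ 0.00015328, -0.00098355,  0.00093391, -0.00304597, -0.0019815 ,
       -0.00098151,  0.00041809]), 'joint_torque': array([-3.13695411e-03, -5.28503287e+01, -1.27156891e+00, -1.53835469e+01,
       -5.25991980e-02,  2.02640258e-03,  3.76531113e-05]), 'tool_pos': array([0.13980708, 0.60860789, 0.25698934]), 'eef_rot': array([ 1.12598001e-01,  9.93640273e-01, -8.33978000e-04, -5.30985798e-05]), 'contact_force': array([-0.41458444, -0.01897963, -0.25669254]), 'moment': array([-0.0210923 ,  0.01738156,  0.00679418]), 'opening': 0.9994419962242092} 0.019
```

View pics/top1.png

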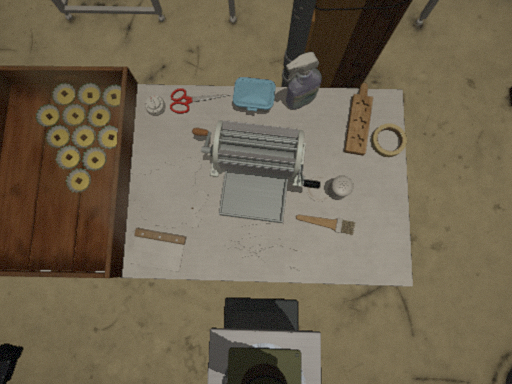

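View pics/side1.png

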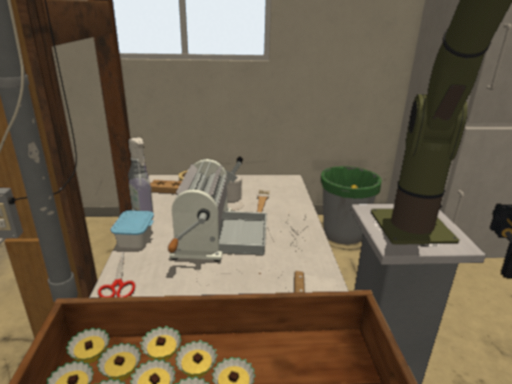

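The top view shows the sheeter at about (258,148), the tray at (253,197), the grip at (312,184), the shaker at (341,187), the brush at (325,224) and the scraper at (160,240). The side view shows the lever still at the front position and the arm clear of everything.

Run:
```python
from h import *
s=dict(np.load('pics/top1.npz'));P=pts(s)
def box(u0,u1,v0,v1,zl,zh):
    Q=P[v0:v1,u0:u1].reshape(-1,3);return Q[(Q[:,2]>zl)&(Q[:,2]<zh)]
print('counter z',np.nanmedian(P[250:265,200:300,2]))
g=box(304,326,174,194,.15,.23);print('grip',len(g),g.mean(0),g.min(0),g.max(0))
f=box(326,360,170,205,.06,.1);print('shaker',f.mean(0),f.min(0),f.max(0))
b=box(292,360,208,240,.006,.03);print('brush',b.min(0),b.max(0))
b=box(130,190,225,275,.006,.04);print('scraper grip',b.min(0),b.max(0))
# tray rim
t=box(212,296,165,228,.022,.036);c=cv2.minAreaRect(t[:,:2].astype(np.float32)*1000);print('tray rim',len(t),c,cv2.boxPoints(c).tolist())
# tray front rim: lowest x per y bin
for y in np.arange(t[:,1].min(),t[:,1].max(),.02):
    q=t[(t[:,1]>=y)&(t[:,1]<y+.02)]
    print(round(y+.01,3),q[:,0].min().round(4))
# frame tops
h=box(195,320,110,185,.12,.215);c=cv2.minAreaRect(h[:,:2].astype(np.float32)*1000);print('sheeter',len(h),c)
h=box(195,320,110,185,.17,.215)
print(h[:,2].max()); c=cv2.minAreaRect(h[:,:2].astype(np.float32)*1000);print(c)
a=cv2.imread('pics/top1.png')[100:240,190:370];cv2.imwrite('pics/c1.png',cv2.resize(a,None,fx=4.4,fy=4.2,interpolation=cv2.INTER_CUBIC))
```

```text
counter z -0.00224439665266174
grip 132 [ 0.54596939 -0.10821278  0.18797212] [ 0.53615863 -0.1305819   0.15428283] [ 0.56917575 -0.08843691  0.19306262]
shaker [ 0.56425508 -0.21057281  0.08027014] [ 0.53548695 -0.24425802  0.0609347 ] [ 0.59618837 -0.18220825  0.08834052]
brush [ 0.43293847 -0.2613877   0.00602257] [ 0.48873204 -0.08790797  0.01518813]
scraper grip [0.32787217 0.23957765 0.00601051] [0.43380479 0.39712584 0.0243984 ]
tray rim 308 ((546.33935546875, 46.99871826171875), (244.13949584960938, 160.23529052734375), 87.75029754638672) [[461.49163818359375, -71.83195495605469], [621.6034545898438, -78.12193298339844], [631.1870727539062, 165.8293914794922], [471.07525634765625, 172.11936950683594]]
-0.067 0.5756
-0.047 0.4637
-0.027 0.4633
-0.007 0.4657
0.013 0.468
0.033 0.4705
0.053 0.4726
0.073 0.4733
0.093 0.4754
0.113 0.4773
0.133 0.4799
0.153 0.6076
0.173 0.6084
sheeter 4199 ((648.4719848632812, 15.794097900390625), (331.1217956542969, 148.79974365234375), 74.71360778808594)
0.20102616810599994
((627.9503173828125, 7.864898681640625), (285.189697265625, 150.45623779296875), 84.48497009277344)
```

View pics/c1.png

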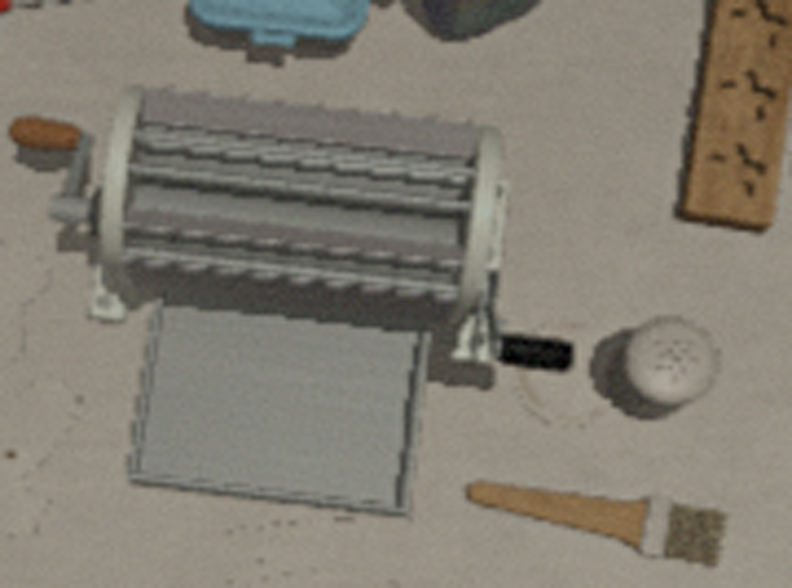

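The crop confirms the layout: grip at (536,352), shaker at (672,362), and the tray's front rim running from (130,480) to (410,515). I'll get the sheeter's yaw from depth, then move.

```bash
python3 - <<'E'
from h import *
s=dict(np.load('pics/top1.npz'));P=pts(s)
px=s['pixels'].astype(int)
Q=P[100:190,195:320].reshape(-1,3);C=px[100:190,195:320].reshape(-1,3)
m=(Q[:,2]>.185)&(Q[:,2]<.21)&(C.min(1)>150)
# crop->px : u=190+cx/4.4, v=100+cy/4.2 ; frames
for n,(u0,u1) in dict(L=(208,224),R=(292,308)).items():
    B=P[115:178,u0:u1];q=B[(B[...,2]>.15)&(B[...,2]<.21)]
    mid=q[q[:,2]>.19]; print(n,len(q),len(mid),mid.mean(0), 'front/rear x',q[:,0].min(),q[:,0].max())
    l=cv2.fitLine(q[:,:2].astype(np.float32),cv2.DIST_HUBER,0,.01,.01).ravel();print(' dir',np.degrees(np.arctan2(l[1]*np.sign(l[0]),abs(l[0]))),l)
q=P[174:194,304:326].reshape(-1,3);q=q[(q[:,2]>.17)&(q[:,2]<.2)]
l=cv2.fitLine(q[:,:2].astype(np.float32),cv2.DIST_HUBER,0,.001,.001).ravel();print('grip axis dx/dy',l[0]/l[1],q.mean(0),q.min(0),q.max(0))
t=P[165:228,212:296].reshape(-1,3);t=t[(t[:,2]>.022)&(t[:,2]<.036)&(t[:,0]<.49)]
E
python3 -m inch '[[1,-1,0,0,0],[1,-1,0,0,0],[1,-1,0,0,0],[1,-1,0,0,0],[1,-1,0,0,0]]' && python3 -m inch '[[1,-1,0,0,0],[1,-1,0,0,0],[1,-1,0,0,0],[1,-1,0,0,0],[0,-1,0,0,0]]'
```

```text
L 375 120 [0.66629969 0.13845614 0.1950065 ] front/rear x 0.6062398344236454 0.7221905255868796
 dir -3.86026 [ 0.9977312  -0.06732329  0.6540284   0.13729565]
R 441 128 [ 0.64504435 -0.07547914  0.19494581] front/rear x 0.5667273231286056 0.6969750641991306
 dir 1.74949 [ 0.9995339   0.03052962  0.6399316  -0.07224234]
grip axis dx/dy 0.11377105 [ 0.54563137 -0.10844422  0.1884816 ] [ 0.53615863 -0.1305819   0.17976531] [ 0.5579505  -0.08843691  0.19306262]
clock: 0.6
tool_pos: [0.2657, 0.4828, 0.2574]
eef_rot: [0.113, 0.994, -0.0, -0.0]
contact_force: [-0.3, -0.7, 0.7]
opening: 0.571
clock: 1.1
tool_pos: [0.3686, 0.3572, 0.2574]
eef_rot: [0.115, 0.993, 0.0, 0.001]
contact_force: [-0.5, -0.1, -0.5]
opening: 0.114
```

Yaw from the frame apexes is -0.10 rad and from the grip axis -0.11 rad. The centre comes out at about (0.656, 0.0315) from both the apexes and the grip, so they agree. I'm moving to a point in front of the grip.

```bash
python3 -m inch '[[0.3,-1,0,0.6,0],[0.3,-1,0,0.55,0],[0.3,-1,0,0,0],[0.3,-1,0,0,0],[0.3,-1,0,0,0]]' && python3 -m inch '[[0.3,-1,0,0,0],[0.3,-1,0,0,0],[0.3,-1,0,0,0],[0.3,-1,0,0,0],[0.3,-1,0,0,0]]' && python3 -m inch '[[0.3,-1,0,0,0],[0.3,-1,0,0,0],[0.3,-1,0,0,0],[0.3,-1,0,0,0],[0.3,-1,0,0,0]]' && python3 -m inch '[[0.3,-1,0,0,0],[0.2,-1,0,0,0],[0.1,-0.8,0,0,0],[0,-0.8,-0.5,0,0],[0,0,-0.5,0,0]]' && python3 -m inch '[[0,0,-0.8,0,0],[0,0,-0.8,0,0],[0,0,-0.2,0,0],[0,0,0,0,0]]'
python3 - <<'E'
from h import *
s=snap('wrist','w1')
E
```

```text
clock: 1.6
tool_pos: [0.4025, 0.233, 0.2575]
eef_rot: [0.053, 0.999, -0.0, -0.0]
contact_force: [0.6, 0.4, -0.6]
opening: 0.006
clock: 2.1
tool_pos: [0.4399, 0.108, 0.2576]
eef_rot: [0.053, 0.999, -0.0, -0.0]
contact_force: [0.4, 0.7, -0.1]
opening: 0.003
clock: 2.6
tool_pos: [0.4774, -0.017, 0.2575]
eef_rot: [0.053, 0.999, 0.0, -0.0]
contact_force: [1.0, 0.4, -0.1]
opening: 0.005
clock: 3.1
tool_pos: [0.4921, -0.1095, 0.2322]
eef_rot: [0.055, 0.998, -0.001, 0.0]
contact_force: [0.9, 0.8, -0.4]
opening: 0.006
clock: 3.5
tool_pos: [0.4919, -0.1057, 0.1872]
eef_rot: [0.053, 0.999, 0.0, -0.001]
contact_force: [0.9, 0.2, 0.6]
opening: 0.007
```

View pics/w1.png

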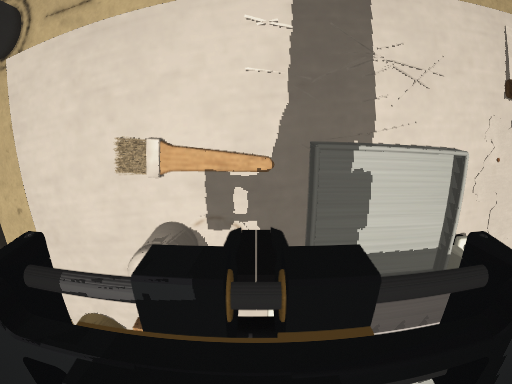

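The wrist view shows the closed fingers at (256,250), the brush at (190,157) and the tray at right. The grip is hidden behind the hand. I'll push along the sheeter's x in moderate steps and watch the force.

```bash
python3 -m inch '[[0.5,-0.05,0,0,0],[0.5,-0.05,0,0,0],[0.5,-0.05,0,0,0],[0.5,-0.05,0,0,0]]' && python3 -m inch '[[0.5,-0.05,0,0,0],[0.5,-0.05,0,0,0],[0.5,-0.05,0,0,0],[0.5,-0.05,0,0,0]]'&& python3 -m inch '[[0.5,-0.05,0,0,0],[0.5,-0.05,0,0,0],[0.5,-0.05,0,0,0]]'
python3 - <<'E'
from h import *
snap('top','t2');a=cv2.imread('pics/t2.png')[100:240,190:370];cv2.imwrite('pics/c2.png',cv2.resize(a,None,fx=4.4,fy=4.2,interpolation=cv2.INTER_CUBIC))
E
```

```text
clock: 3.95
tool_pos: [0.538, -0.1108, 0.1884]
eef_rot: [0.053, 0.999, -0.001, -0.005]
contact_force: [-13.8, 1.4, 10.6]
opening: 0.003
clock: 4.35
tool_pos: [0.5926, -0.1159, 0.1889]
eef_rot: [0.053, 0.999, -0.0, 0.0]
contact_force: [-3.4, -0.0, 2.1]
opening: 0.004
clock: 4.65
tool_pos: [0.6286, -0.1195, 0.188]
eef_rot: [0.053, 0.999, 0.0, -0.002]
contact_force: [-0.2, -0.3, -0.6]
opening: 0.005
```

View pics/c2.png

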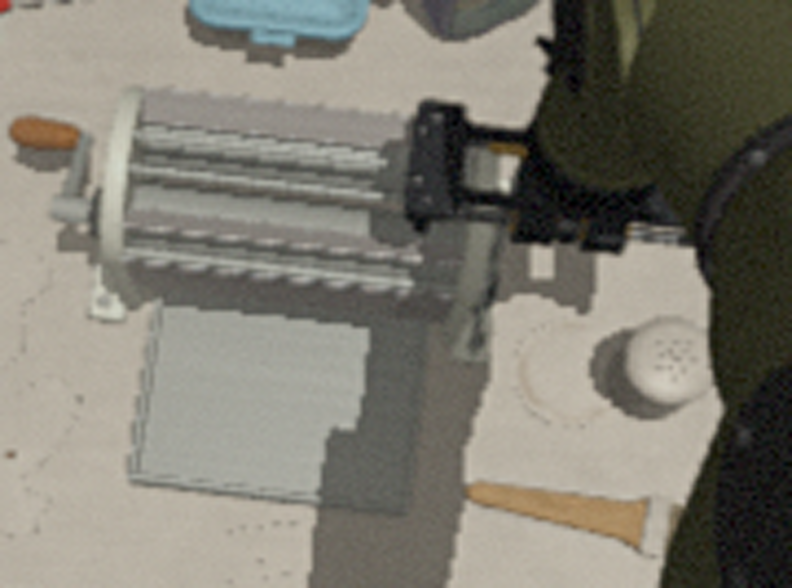

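The lever has left the front and the hand covers the grip. Force fell to zero, so it has probably snapped forward. I'll push on to feel the stop.

```bash
python3 -m inch '[[0.5,-0.05,0,0,0],[0.4,-0.05,0,0,0],[0,0,0,0,0]]' && python3 -m inch '[[0.3,-0.03,0,0,0],[0,0,0,0,0]]'&& python3 -m inch '[[0.3,-0.03,0,0,0],[0,0,0,0,0]]'
```

```text
clock: 5.0
tool_pos: [0.653, -0.1221, 0.1885]
eef_rot: [0.053, 0.999, 0.0, 0.001]
contact_force: [0.3, 0.5, 0.4]
opening: 0.003
clock: 5.2
tool_pos: [0.6542, -0.1223, 0.1879]
eef_rot: [0.052, 0.999, -0.0, -0.007]
contact_force: [-13.7, 1.5, 10.3]
opening: 0.007
clock: 5.4
tool_pos: [0.6548, -0.1223, 0.1875]
eef_rot: [0.052, 0.999, -0.0, -0.015]
contact_force: [-31.2, 4.3, 22.9]
opening: 0.006
```

It is solid at TCP x = 0.654, and I predicted 0.656 for the hard stop. Next I back off, raise, and go to the tray front with the fingers open, so there are two contact points.

```bash
python3 -m inch '[[-0.5,0.05,0,0,0],[-1,0.1,0,0,0],[-1,0.1,0,0,0],[-1,0.1,0.5,0,0],[-0.8,0.1,1,0,0]]' && python3 -m inch '[[-0.5,0.4,1,0,0],[-0.6,1,0.5,0,88],[-0.7,1,0,0,88],[-0.7,1,0,0,88],[-0.7,1,0,0,88]]' && python3 -m inch '[[-0.7,1,0,0,88],[-0.7,1,0,0,88],[0,0.1,0,0,88],[0,0,0,0,88]]'
python3 - <<'E'
from h import *
s=snap('top','t3');P=pts(s)
g=P[140:190,296:330].reshape(-1,3);C=s['pixels'][140:190,296:330].reshape(-1,3)
g=g[(C.max(1)<70)&(g[:,2]>.15)&(g[:,2]<.22)];print('grip',len(g),np.median(g,0) if len(g) else 0)
a=cv2.imread('pics/t3.png')[90:250,180:370];cv2.imwrite('pics/c3.png',cv2.resize(a,None,fx=4,fy=3.7,interpolation=cv2.INTER_CUBIC))
E
```

```text
clock: 5.9
tool_pos: [0.5571, -0.1123, 0.2247]
eef_rot: [0.053, 0.999, -0.0, -0.002]
contact_force: [0.0, 0.5, 0.6]
opening: 0.002
clock: 6.4
tool_pos: [0.4793, -0.0015, 0.2636]
eef_rot: [0.053, 0.999, 0.0, 0.001]
contact_force: [0.2, 0.4, -0.3]
opening: 0.344
clock: 6.8
tool_pos: [0.4451, 0.0506, 0.2634]
eef_rot: [0.052, 0.999, 0.0, 0.001]
contact_force: [0.7, -0.5, -0.8]
opening: 0.708
grip 0 0
```

View pics/c3.png

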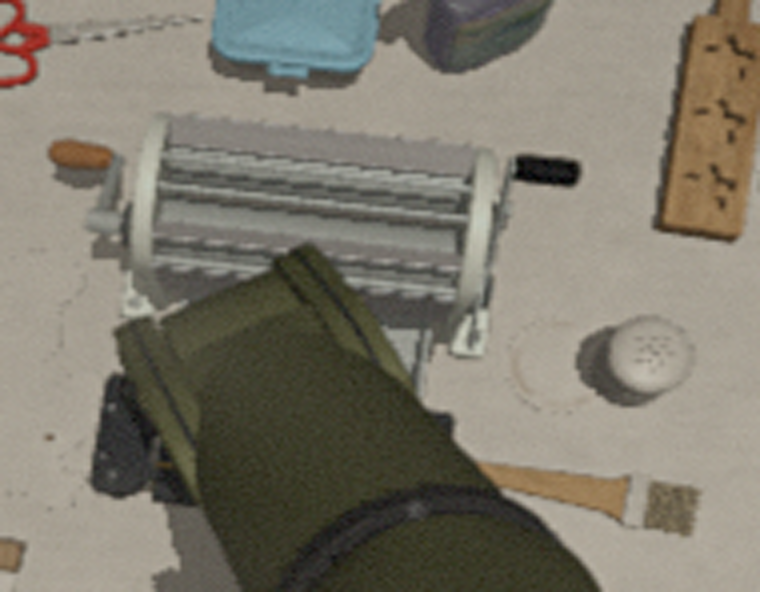

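The grip is now at the rear, crop (548,170), so the lever is over. The shaker at (650,350) and the brush are unchanged. Descending in front of the tray.

```bash
python3 -m inch '[[-0.3,0,-1,0,88],[0,0,-1,0,88],[0,0,-1,0,88],[0,0,-1,0,88],[0,0,-1,0,88]]' && python3 -m inch '[[0,0,-1,0,88],[0,0,-1,0,88],[0,0,-1,0,88],[0,0,-0.8,0,88],[0,0,-0.6,0,88]]' && python3 -m inch '[[0.3,-0.03,0,0,88],[0.3,-0.03,0,0,88],[0.3,-0.03,0,0,88],[0.3,-0.03,0,0,88],[0.3,-0.03,0,0,88]]'
```

```text
clock: 7.35
tool_pos: [0.4387, 0.0487, 0.1368]
eef_rot: [0.054, 0.999, -0.0, 0.001]
contact_force: [-0.7, -0.2, -0.1]
opening: 1.002
clock: 7.85
tool_pos: [0.4407, 0.0482, 0.0498]
eef_rot: [0.054, 0.999, -0.002, -0.003]
contact_force: [0.1, -0.4, -0.2]
opening: 0.997
clock: 8.35
tool_pos: [0.4788, 0.0441, 0.0508]
eef_rot: [0.054, 0.999, -0.002, -0.002]
contact_force: [-1.5, -0.5, -0.1]
opening: 0.999
```

The height stayed at 0.050, so a joint range probably limits the arm here and the tips are level with the rim. I'll back off and check.

```bash
python3 -m inch '[[-0.5,0.05,0,0,88],[-0.5,0.05,0,0,88],[-0.5,0.05,0,0,88],[0,0,0,0,88]]'
python3 - <<'E'
from h import *
s=r.get_state();print(s['q'].round(3),s['contact_force'])
lo=[-3.01,-.46,-1.47,.13,-1,.04,-2.66];hi=[3.01,2.08,1.51,2.56,4.14,2.09,2.66];print((s['q']-lo).round(2),(hi-s['q']).round(2))
snap('wrist','w2');snap('side','s2')
E
```

```text
clock: 8.75
tool_pos: [0.4391, 0.0484, 0.0508]
eef_rot: [0.053, 0.999, -0.003, -0.004]
contact_force: [0.7, -0.5, 0.3]
opening: 0.999
[-0.186  0.886 -0.05   2.239  1.018  0.05   0.231] [ 0.65252418 -0.48138327  0.28702389]
[2.82 1.35 1.42 2.11 2.02 0.01 2.89] [3.2  1.19 1.56 0.32 3.12 2.04 2.43]
```

View pics/w2.png

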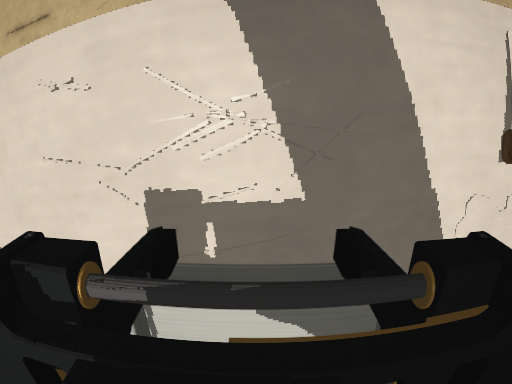

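Joint 6 is at its lower limit (0.05 against 0.04), so being this close and low is out of reach. A little further out the limit should ease, so I'll lower right in front of the wall.

```bash
python3 -m inch '[[0.3,-0.03,0,0,88],[0.2,0,0,0,88],[0,0,-0.3,0,88],[0,0,-0.3,0,88],[0,0,-0.3,0,88]]'
python3 - <<'E'
from h import *
s=r.get_state();print(s['q'].round(3),s['contact_force'])
s=snap('top','t4');P=pts(s)
t=P[165:228,212:296].reshape(-1,3);t=t[(t[:,2]>.022)&(t[:,2]<.036)]
for y in np.arange(-.06,.16,.02):
    q=t[(t[:,1]>=y)&(t[:,1]<y+.02)]
    if len(q): print(round(y+.01,3),q[:,0].min().round(4))
a=cv2.imread('pics/s2.png')[150:270,150:300];cv2.imwrite('pics/c4.png',cv2.resize(a,None,fx=5,fy=5,interpolation=cv2.INTER_CUBIC))
E
```

```text
clock: 9.35
tool_pos: [0.4546, 0.0482, 0.0286]
eef_rot: [0.054, 0.999, -0.002, -0.002]
contact_force: [0.7, 0.2, 0.2]
opening: 1.001
[-0.178  0.936 -0.048  2.197  1.201  0.044  0.056] [0.72465054 0.22964563 0.19261658]
-0.05 0.4959
```

View pics/c4.png

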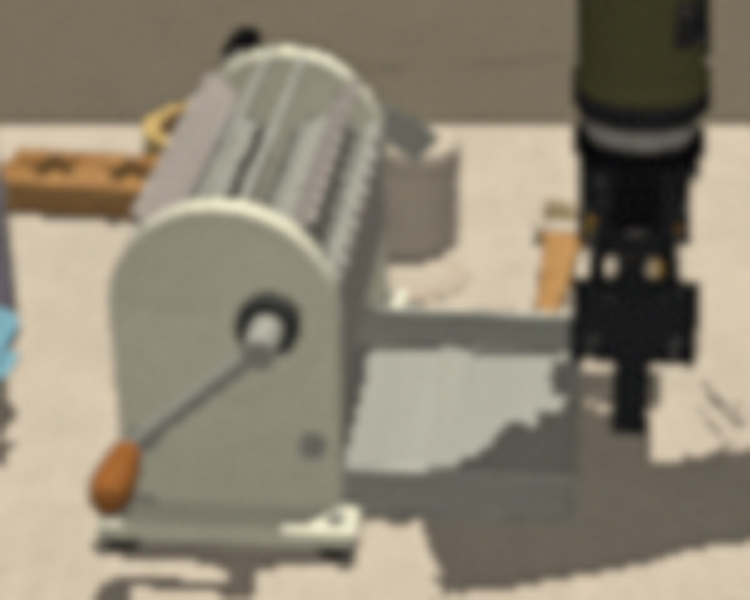

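The side crop shows the fingers (630,400) in front of the tray's front wall (575,440), and the tips are now about 10 mm above the counter. Pushing.

```bash
python3 -m inch '[[0.4,-0.04,0,0,88],[0.3,-0.03,0,0,88],[0.3,-0.03,0,0,88],[0.3,-0.03,0,0,88]]' && python3 -m inch '[[0.3,-0.03,0,0,88],[0.3,-0.03,0,0,88],[0.3,-0.03,0,0,88]]'&& python3 -m inch '[[0.2,-0.02,0,0,88],[0.2,-0.02,0,0,88]]'
```

```text
clock: 9.8
tool_pos: [0.4855, 0.0447, 0.029]
eef_rot: [0.053, 0.999, -0.002, -0.004]
contact_force: [-2.5, 0.4, -0.8]
opening: 1.004
clock: 10.1
tool_pos: [0.5078, 0.0425, 0.029]
eef_rot: [0.053, 0.999, -0.002, -0.004]
contact_force: [-1.9, -0.1, -0.8]
opening: 1.001
clock: 10.3
tool_pos: [0.5173, 0.0418, 0.0289]
eef_rot: [0.053, 0.999, -0.002, -0.004]
contact_force: [-14.1, -1.4, 8.5]
opening: 0.999
```

```bash
python3 -m inch '[[0.15,-0.01,0,0,88],[0,0,0,0,88]]' && python3 -m inch '[[0.2,-0.02,0,0,88],[0,0,0,0,88]]' && python3 -m inch '[[-0.5,0.05,0,0,88],[-1,0.1,0,0,88],[-0.6,0.1,0,0,88],[0,0,1,0,88],[0,0,1,0,88]]' && python3 -m inch '[[0,0,1,0,88],[-0.3,0.7,1,0,88],[-0.3,1,1,0,88],[-0.3,1,1,0,88],[-0.3,1,1,0,88]]' && python3 -m inch '[[-0.3,1,1,0,88],[-0.3,1,0,0,88],[-0.3,1,0,0,88],[-0.3,1,0,0,88],[0,1,0,0,88]]' && python3 -m inch '[[-0.3,1,0,0,88],[-0.3,1,0,0,88],[-0.3,1,0,0,88],[0,0,0,0,88]]'
python3 - <<'E'
from h import *
s=snap('top','t5');P=pts(s)
def box(u0,u1,v0,v1,zl,zh):
    Q=P[v0:v1,u0:u1].reshape(-1,3);return Q[(Q[:,2]>zl)&(Q[:,2]<zh)]
t=box(212,296,165,228,.022,.036)
a=[]
for y in np.arange(-.04,.13,.02):
    q=t[(t[:,1]>=y)&(t[:,1]<y+.02)]
    if len(q): a.append((y+.01,q[:,0].min()))
a=np.array(a);p=np.polyfit(a[:,0],a[:,1],1);print('front slope',p[0],'x at y=.045',np.polyval(p,.045),'resid',(a[:,1]-np.polyval(p,a[:,0])).round(4))
g=box(306,330,126,146,.15,.23);print('grip',len(g),np.median(g,0))
f=box(326,360,170,205,.06,.1);print('shaker',f.mean(0))
b=box(292,360,208,240,.006,.03);print('brush',b.min(0),b.max(0))
b=box(130,190,225,275,.006,.04);print('scraper',b.min(0),b.max(0))
a=cv2.imread('pics/t5.png')[90:290,110:370];cv2.imwrite('pics/c5.png',cv2.resize(a,None,fx=3,fy=3,interpolation=cv2.INTER_CUBIC))
E
```

```text
clock: 10.5
tool_pos: [0.5173, 0.0418, 0.0288]
eef_rot: [0.052, 0.999, -0.003, -0.007]
contact_force: [-11.2, 1.1, 8.0]
opening: 0.997
clock: 10.7
tool_pos: [0.5176, 0.0414, 0.0287]
eef_rot: [0.051, 0.999, -0.004, -0.011]
contact_force: [-19.5, 1.6, 16.2]
opening: 0.998
clock: 11.2
tool_pos: [0.4741, 0.0481, 0.0793]
eef_rot: [0.051, 0.999, -0.003, -0.004]
contact_force: [0.5, 0.1, -0.4]
opening: 1.002
clock: 11.7
tool_pos: [0.4445, 0.1415, 0.2054]
eef_rot: [0.053, 0.999, -0.001, -0.003]
contact_force: [-0.1, -0.5, 0.5]
opening: 0.999
clock: 12.2
tool_pos: [0.4137, 0.2668, 0.2295]
eef_rot: [0.052, 0.999, -0.002, -0.003]
contact_force: [0.6, 0.4, 0.1]
opening: 0.995
clock: 12.6
tool_pos: [0.3903, 0.3453, 0.2299]
eef_rot: [0.05, 0.999, 0.001, -0.004]
contact_force: [-0.1, -0.0, -0.1]
opening: 1.002
front slope 0.09714178338516721 x at y=.045 0.5297423437922355 resid [ 0.0003  0.0004 -0.001  -0.0001 -0.0002  0.0002  0.0002  0.0008 -0.0007]
grip 152 [ 0.67307195 -0.11770877  0.18804593]
shaker [ 0.56427122 -0.21061492  0.08020481]
brush [ 0.43314983 -0.26080817  0.00601902] [ 0.48880476 -0.08768762  0.01680459]Traceback (most recent call last):
  File "<stdin>", line 14, in <module>
    return umr_minimum(a, axis, None, out, keepdims, initial, where)
ValueError: zero-size array to reduction operation minimum which has no identity
```

Run:
```python
from h import *
snap('side','s5');a=cv2.imread('pics/t5.png')[90:290,110:370];cv2.imwrite('pics/c5.png',cv2.resize(a,None,fx=3,fy=3))
```

```text
(no output)
```

View pics/c5.png

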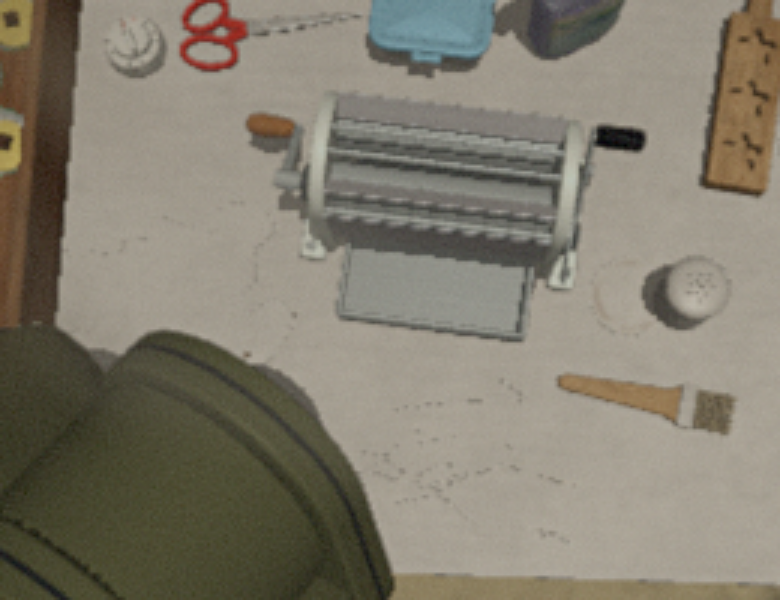

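The lever grip is at the rear (620,138), the tray is straight and pushed in with its front rim from (340,318) to (522,338), and the shaker and brush haven't moved. The arm hides the scraper, but the tool has stayed well above it. Handing in.

```bash
python3 -c "
from plant import r
print(r.get_state()['contact_force'], r.finish_job())"
```

```text
the job is handed in; nothing more can be done
[-0.71851902 -0.65534912 -0.08976271] None
```

I set the sheeter up for the thickest pass and handed the job in at about 12.7 s of the 51 s. No verdict is reported on hand-in.

- **Lever:** I pushed it with closed fingers past the middle detent until it went solid at the far stop, within 2 mm of where I predicted. The last top view puts the grip about 127 mm rearward of where it started; the full swing should give about 130 mm along that axis.
- **Tray:** I pushed it in with open fingers, two contacts, until it met the stop rod at about 20 N. Its front wall measures x = 0.530 m, which is the value calculated for fully home. Its edge slope is 0.097, against 0.10 to 0.11 measured for the sheeter, so it is straight to about 0.01 rad.
- **Failed step:** my first descent in front of the tray stopped about 22 mm too high, at joint 6's lower limit. The fingers reached over the tray's front rim with at most about 1.5 N before I backed off and came down closer to the tray.
- **Other objects:** the shaker and brush measured the same before and after, to within a millimetre.
- **Not checked:** the arm hid the bench scraper in the last top view, so its check failed for lack of points. The tool only passed near it at a height of about 0.21 m or more. I did not measure the tray's height or tilt separately at the end.

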